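Update the flip tags of a parts stock board

TASK

Bring the stock board up to date: gently flip the hinged tags over with the fingertips, without gripping them, so that only the tags in front of the full bins lie with their green face up, and the tags of the nearly empty bins lie with their red face up. Do not lift or shift the bins or disturb anything else on the dresser.

Things in the scene. Friction and masses are not known exactly. Their poses are not given: they have to be found in the camera images.
- board: plywood stock board fixed to the dresser top, 300 deep x 490 wide x 10 mm thick (top face at height 10 mm). Origin on the dresser top at the middle of the row of tags; its +x points from the tags to the bins (roughly away from the robot), +y along the row to the left, z up. Four flip tags stand in a row 95 mm apart (at y = +-47.5 and +-142.5 mm), one bin straight behind each; dark stripes part the four lanes.
- tag_a: aluminium holder of flip tag a, fixed to the board: foot 50 x 76 mm, two ears 4 mm thick at y = +-34 mm, 32 mm tall, four rubber stop posts 38 mm tall at x = +-18 mm. Origin on the board's top face under the hinge; axes as the board's. Hinge axis along y, 26 mm above the origin. Its bin is the one centred about 165 mm from it in +x.
- leaf_a (a joint): hinge of tag a, rad. 0: leaf rests leaning to -x (robot's side), rising 40 deg above level, RED face up. 1.745: rests leaning to +x (its bin), rising 40 deg, GREEN face up. Positive turns up and over to +x. Upright is 0.873; once past that it falls by its own weight to the other rest. No spring, light friction: under 1 N at the free edge turns it.
- edge_a (a point): middle of the free edge of tag a's leaf, moves with it. Leaf: plate 56 mm wide (y), 3 mm thick, 40 g, 60 mm from hinge axis to the centre of a black bead, 7 mm diameter, along the free edge. At either rest this point is 75 mm above the dresser top and 46 mm from the hinge horizontally, with open space under it. Push it up and over from under the edge: a level push square against the edge can jam.
- tag_b: aluminium holder of flip tag b, fixed to the board: foot 50 x 76 mm, two ears 4 mm thick at y = +-34 mm, 32 mm tall, four rubber stop posts 38 mm tall at x = +-18 mm. Origin on the board's top face under the hinge; axes as the board's. Hinge axis along y, 26 mm above the origin. Its bin is the one centred about 165 mm from it in +x.
- leaf_b (a joint): hinge of tag b, rad. 0: leaf rests leaning to -x (robot's side), rising 40 deg above level, RED face up. 1.745: rests leaning to +x (its bin), rising 40 deg, GREEN face up. Positive turns up and over to +x. Upright is 0.873; once past that it falls by its own weight to the other rest. No spring, light friction: under 1 N at the free edge turns it.
- edge_b (a point): middle of the free edge of tag b's leaf, moves with it. Leaf: plate 56 mm wide (y), 3 mm thick, 40 g, 60 mm from hinge axis to the centre of a black bead, 7 mm diameter, along the free edge. At either rest this point is 75 mm above the dresser top and 46 mm from the hinge horizontally, with open space under it. Push it up and over from under the edge: a level push square against the edge can jam.
- tag_c: aluminium holder of flip tag c, fixed to the board: foot 50 x 76 mm, two ears 4 mm thick at y = +-34 mm, 32 mm tall, four rubber stop posts 38 mm tall at x = +-18 mm. Origin on the board's top face under the hinge; axes as the board's. Hinge axis along y, 26 mm above the origin. Its bin is the one centred about 165 mm from it in +x.
- leaf_c (a joint): hinge of tag c, rad. 0: leaf rests leaning to -x (robot's side), rising 40 deg above level, RED face up. 1.745: rests leaning to +x (its bin), rising 40 deg, GREEN face up. Positive turns up and over to +x. Upright is 0.873; once past that it falls by its own weight to the other rest. No spring, light friction: under 1 N at the free edge turns it.
- edge_c (a point): middle of the free edge of tag c's leaf, moves with it. Leaf: plate 56 mm wide (y), 3 mm thick, 40 g, 60 mm from hinge axis to the centre of a black bead, 7 mm diameter, along the free edge. At either rest this point is 75 mm above the dresser top and 46 mm from the hinge horizontally, with open space under it. Push it up and over from under the edge: a level push square against the edge can jam.
- tag_d: aluminium holder of flip tag d, fixed to the board: foot 50 x 76 mm, two ears 4 mm thick at y = +-34 mm, 32 mm tall, four rubber stop posts 38 mm tall at x = +-18 mm. Origin on the board's top face under the hinge; axes as the board's. Hinge axis along y, 26 mm above the origin. Its bin is the one centred about 165 mm from it in +x.
- leaf_d (a joint): hinge of tag d, rad. 0: leaf rests leaning to -x (robot's side), rising 40 deg above level, RED face up. 1.745: rests leaning to +x (its bin), rising 40 deg, GREEN face up. Positive turns up and over to +x. Upright is 0.873; once past that it falls by its own weight to the other rest. No spring, light friction: under 1 N at the free edge turns it.
- edge_d (a point): middle of the free edge of tag d's leaf, moves with it. Leaf: plate 56 mm wide (y), 3 mm thick, 40 g, 60 mm from hinge axis to the centre of a black bead, 7 mm diameter, along the free edge. At either rest this point is 75 mm above the dresser top and 46 mm from the hinge horizontally, with open space under it. Push it up and over from under the edge: a level push square against the edge can jam.
- bin_beads: loose open light grey plastic bin, 80 mm (x) x 66 mm (y) x 55 mm tall, walls 2.5 mm, standing on the board behind one of the tags, front wall about 79 mm beyond the free edge of a leaf that leans towards it; origin at the centre of its underside, axes about as the board's. Contents: wooden beads heaped to the rim - a FULL bin.
- bin_dice: loose open light grey plastic bin, 80 mm (x) x 66 mm (y) x 55 mm tall, walls 2.5 mm, standing on the board behind one of the tags, front wall about 79 mm beyond the free edge of a leaf that leans towards it; origin at the centre of its underside, axes about as the board's. Contents: white dice heaped to the rim - a FULL bin.
- bin_ferrules: loose open light grey plastic bin, 80 mm (x) x 66 mm (y) x 55 mm tall, walls 2.5 mm, standing on the board behind one of the tags, front wall about 79 mm beyond the free edge of a leaf that leans towards it; origin at the centre of its underside, axes about as the board's. Contents: only two brass ferrules on its bare floor - NOT full.
- bin_knobs: loose open light grey plastic bin, 80 mm (x) x 66 mm (y) x 55 mm tall, walls 2.5 mm, standing on the board behind one of the tags, front wall about 79 mm beyond the free edge of a leaf that leans towards it; origin at the centre of its underside, axes about as the board's. Contents: only three black knobs on its bare floor - NOT full.
- die: white die, 18 mm cube, lying on the board beyond the left end of the tag row; origin under its centre; leave it alone
- tin: black round tin with a pale lid, 38 mm diameter, 24 mm tall, on the board beyond the right end of the bins; origin under its centre; leave it alone
- brass_ring: brass ring 28 mm diameter, 12 mm tall, flat on the dresser top; origin under its centre; leave it alone
- marker: yellow marker with black cap lying on the dresser top, about 105 x 14 x 14 mm along its x; origin under the yellow barrel's middle; leave it alone
- dispenser: teal and white pocket dispenser lying flat, 82 x 42 x 18 mm; origin under the teal part; leave it alone
- flask: clear glass jar with wooden lid standing on the black mat, 48 mm diameter, 95 mm tall; origin under its centre; leave it alone
- screwdriver: screwdriver lying on the dresser top, 160 mm long along its x; leave it alone
Not all that is in view belongs to the job. What is shaped like the bin_beads but orange or pink is not meant.

How it is judged:
At the end, for the whole second after the job is handed in: The tag in front of each full bin rests green face up, leaning towards its bin (hinge above 1.6 rad), the tag in front of each nearly empty bin rests red face up, leaning away from it (hinge below 0.15 rad), all four at rest, each bin still behind its tag (((y of bin_beads in the frame of tag_a between -0.035 and 0.035 m and value of joint leaf_a above 1.6 rad) or (y of bin_beads in the frame of tag_b between -0.035 and 0.035 m and value of joint leaf_b above 1.6 rad) or (y of bin_beads in the frame of tag_c between -0.035 and 0.035 m and value of joint leaf_c above 1.6 rad) or (y of bin_beads in the frame of tag_d between -0.035 and 0.035 m and value of joint leaf_d above 1.6 rad)) and ((y of bin_dice in the frame of tag_a between -0.035 and 0.035 m and value of joint leaf_a above 1.6 rad) or (y of bin_dice in the frame of tag_b between -0.035 and 0.035 m and value of joint leaf_b above 1.6 rad) or (y of bin_dice in the frame of tag_c between -0.035 and 0.035 m and value of joint leaf_c above 1.6 rad) or (y of bin_dice in the frame of tag_d between -0.035 and 0.035 m and value of joint leaf_d above 1.6 rad)) and ((y of bin_ferrules in the frame of tag_a between -0.035 and 0.035 m and value of joint leaf_a below 0.15 rad) or (y of bin_ferrules in the frame of tag_b between -0.035 and 0.035 m and value of joint leaf_b below 0.15 rad) or (y of bin_ferrules in the frame of tag_c between -0.035 and 0.035 m and value of joint leaf_c below 0.15 rad) or (y of bin_ferrules in the frame of tag_d between -0.035 and 0.035 m and value of joint leaf_d below 0.15 rad)) and ((y of bin_knobs in the frame of tag_a between -0.035 and 0.035 m and value of joint leaf_a below 0.15 rad) or (y of bin_knobs in the frame of tag_b between -0.035 and 0.035 m and value of joint leaf_b below 0.15 rad) or (y of bin_knobs in the frame of tag_c between -0.035 and 0.035 m and value of joint leaf_c below 0.15 rad) or (y of bin_knobs in the frame of tag_d between -0.035 and 0.035 m and value of joint leaf_d below 0.15 rad)) and velocity of joint leaf_a between -0.3 and 0.3 rad/s and velocity of joint leaf_b between -0.3 and 0.3 rad/s and velocity of joint leaf_c between -0.3 and 0.3 rad/s and velocity of joint leaf_d between -0.3 and 0.3 rad/s); the robot touches nothing.
It fails at once if a bin is lifted, tipped or shoved more than 15 mm (distance of any of bin_beads, bin_dice, bin_ferrules, bin_knobs from where it was at the start of the episode above 0.015 m or angle between any of bin_beads, bin_dice, bin_ferrules, bin_knobs's own z axis and vertical above 0.25 rad).
It fails at once if one of the other loose things is moved more than 20 mm (distance of any of die, tin, brass_ring, marker, dispenser, flask, screwdriver from where it was at the start of the episode above 0.02 m).
It fails at once if a tag is gripped or forced: more than 20 N between the fingers and a tag (contact force between the fingers and tag_a above 20 N or contact force between the fingers and tag_b above 20 N or contact force between the fingers and tag_c above 20 N or contact force between the fingers and tag_d above 20 N).
It also fails if it takes over 42 s, if anything falls off the work surface, if the arm or the gripper's body presses on something with over 40 N, if the wrist force passes 120 N, or if a joint passes its speed limit or range.

ROBOT

A 6-joint arm with a two-finger parallel gripper is mounted at the origin on the work surface. World frame = base frame: x ahead of the robot, y to its left, z up, the work surface at z = 0. Lengths are in m, angles in rad, forces in N, time in s.
With the tool pointing down it reaches from about 0.35 to 0.875 m from the base axis. Payload 15.5 kg.
Tool frame: the origin (TCP) lies midway between the tips of the shut fingers; the grasp point (between the pads) lies 19 mm behind it; z points along the fingers, y is the line along which they close (so a half turn about z gives the same grasp; the last joint's range is limited). The gripper opens to 85 mm and grips with 20 to 120 N. Pads are 22 mm wide; open, the fingers measure 114 mm over their backs; the gripper's body (76 mm by 85 mm) begins 54 mm behind the grasp point. The pads swing forward as they close: fully open they stand 13 mm farther back than shut.
Start: joints at [1.046, 0.494, 1.345, -0, 1.302, -0.096], TCP at [0.26, 0.568, 0.191] pointing down, gripper open.
Joint ranges: [-2.91, 2.91], [-0.82, 2.16], [0.22, 2.67], [-1.22, 4.37], [0.12, 2.79], [-3.08, 3.08]. Speed limits (rad/s): [1.89, 1.89, 2.57, 3.01, 3.01, 3.01].

INTERFACE

Orientations are given as a unit quaternion [w, x, y, z].
In Python, from station import r, viewer gives the robot as it stands.
- The arm moves only by the tool jog_arm, never from a script. Its argument "rows" is a list that holds one entry, the list of rows, each a list of 7 numbers: the turn, a rotation vector about the tool's x, y, z in rad, then the shift along the tool's x, y, z in mm, then the gripper's target within -1 to 1 (fully open at 1, half-way at 0, shut at -1). In form: [[[ax, ay, az, x, y, z, gripper], ...]]. A call has 1 to 10 rows; each row is the pose to reach, as a shift and turn from the pose commanded when the call began, along the tool's axes at that moment; what a row does not reach only later rows make up. A row lasts 1/8 s, in which the tool goes at most 62.5 mm and 10.7 degrees, less where a joint would pass 70% of its speed; a pose out of reach is approached as far as the arm can. A call with a gripper value outside its range is refused whole. The fingers move at their own pace and stop on an object; "force" is the grip in N (left out, the last holds). Time passes only in rows, so rows that repeat a pose let the fingers close. It gives the time, the measured TCP pose, the force, the opening and the grip force at its end, in the units of the state.
- r.get_state(): the state, without advancing time (a new reading comes with each control period).
- viewer.read_camera(name): name is "scene" or "side" or "wrist"; returns the picture (480x640x3 uint8, red, green, blue); there is no depth.
- viewer.camera_params(name): a dict with "camera_matrix" (3x3 intrinsics, pixels), "camera_from_world" (4x4, takes a point from world to camera coordinates); the wrist camera has in their place "tool_from_camera" (4x4, takes a point from camera to tool coordinates, whose origin is the TCP and whose axes are the flange's). Camera axes: x right, y up, looking along -z (the intrinsics and any distortion apply to the point x, -y, -z); pixel columns grow to the right and rows downward; lengths in m; the calibration is good to about 2 mm. A picture is of the moment at which its call begins: read the wrist's pose just before it. camera_params takes no time and is no camera call.
- r.sign_off(): hands the job in; it is judged then, once.
The state is a dict: "time_s": time; "joints": joint angles; "qvel": joint speeds; "joint_efforts": joint torques, N m; "tool_pos": TCP position; "eef_rot": TCP orientation; "ft_force": force on the tool from outside, world axes, zero at the start; "moment": the same for the moment, N m; "gripper_width": finger opening in m; "grip_force": force on a finger pad.
Only numpy, scipy, OpenCV 4.12 (cv2) and the standard library are available. Lean on these libraries where they do the work, as an engineer would, in place of code of your own. Each camera call takes 0.05 s, during which the arm holds its last target. There are 200 camera calls.

## Working session

There is one attempt and no reset: what is moved stays moved. The work goes in short steps, Python scripts to look and compute and a tool call to move; the robot and the scene stay as the last step left them, time stands still between calls to the robot, and variables do not carry over. Pictures are saved under pics/ and viewed, at most 10 in all, crops included, and the job is handed in when it is done.

Besides the shell and the picture viewer there is one more tool, called after "Emit:" as name(argument=value, ...), one argument or row to a line, values as JSON. jog_arm: Moves the arm, as the interface text tells. Its arguments: {"type":"object","properties":{"rows":{"type":"array"},"force":{"type":"number"}},"required":["rows"]}

```bash
mkdir -p pics
python3 - <<'E'
from station import r, viewer
import cv2
for n in ("scene","side"):
    im=viewer.read_camera(n); cv2.imwrite(f"pics/{n}0.png",im[:,:,::-1])
    p=viewer.camera_params(n); print(n,p["camera_matrix"],p["camera_from_world"],[k for k in p])
print(viewer.camera_params("wrist")); s=r.get_state(); print(s)
E
```

```text
scene [[460.94282951   0.         319.85399358]
 [  0.         460.94282951 244.54499022]
 [  0.           0.           1.        ]] [[ 6.15980597e-01  7.87761311e-01 -1.41884698e-04 -3.47940032e-01]
 [-5.77487737e-01  4.51682162e-01  6.80067010e-01  2.63341805e-01]
 [ 5.35794567e-01 -4.18826146e-01  7.33149945e-01 -1.48520693e+00]
 [ 0.00000000e+00  0.00000000e+00  0.00000000e+00  1.00000000e+00]] ['camera_matrix', 'camera_from_world']
side [[524.24900223   0.         318.91909673]
 [  0.         524.24900223 241.36829017]
 [  0.           0.           1.        ]] [[ 0.9212359  -0.38877874  0.01324803 -0.51153426]
 [ 0.18463235  0.46696649  0.86478505 -0.15102011]
 [-0.34239643 -0.79422502  0.50196743 -1.14578153]
 [ 0.          0.          0.          1.        ]] ['camera_matrix', 'camera_from_world']
{'camera_matrix': array([[398.34982517,   0.        , 314.46288754],
       [  0.        , 398.34982517, 239.58991747],
       [  0.        ,   0.        ,   1.        ]]), 'tool_from_camera': array([[ 1.22578515e-03,  9.47614175e-01,  3.19414890e-01,
         8.03724556e-02],
     
[... 276 characters left out ...]
: array([ 1.04646930e+00,  4.94126440e-01,  1.34607740e+00, -1.91571978e-06,
        1.30251411e+00, -9.55105425e-02]), 'qvel': array([ 3.85728261e-04, -5.27543645e-05, -2.19159762e-03, -1.60576605e-03,
       -6.79867637e-05,  1.97369689e-03]), 'joint_efforts': array([ 3.36223413e-03, -8.83568788e+01, -3.84560645e+01,  2.64976707e-04,
        5.02264156e-03, -4.03523615e-06]), 'tool_pos': array([0.25968512, 0.56808079, 0.19085377]), 'eef_rot': array([-1.70717702e-04,  2.12768977e-01,  9.77102372e-01, -5.36124292e-04]), 'ft_force': array([-0.14636313, -0.69785596, -0.76784136]), 'moment': array([-0.04913722,  0.02649346, -0.01234612]), 'grip_force': 0.0, 'gripper_width': 0.08562466023035346}
```

View pics/scene0.png

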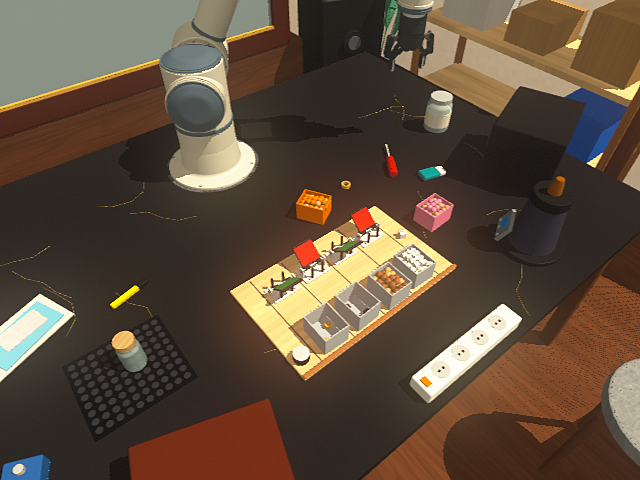

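View pics/side0.png

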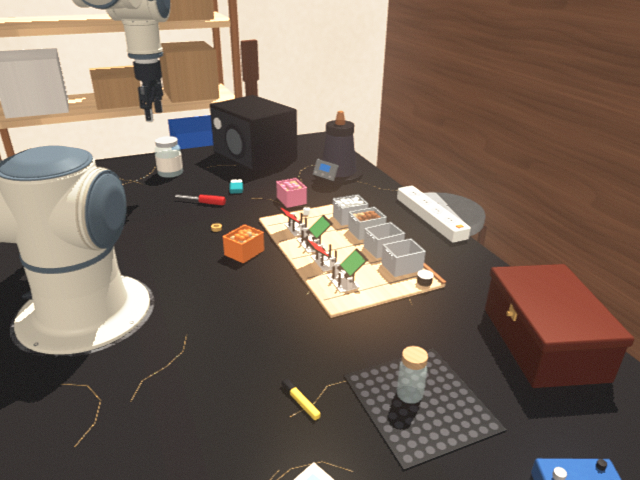

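```bash
cat > h.py <<'E'
import numpy as np, cv2
from station import r, viewer
from scipy.spatial.transform import Rotation as R
def cam(name):
    p=viewer.camera_params(name); K=p["camera_matrix"]
    if name=="wrist":
        s=r.get_state(); q=s["eef_rot"]; T=np.eye(4); T[:3,:3]=R.from_quat([*q[1:],q[0]]).as_matrix(); T[:3,3]=s["tool_pos"]
        W=T@p["tool_from_camera"]
    else: W=np.linalg.inv(p["camera_from_world"])
    return K,W
def cast(c,px,z):
    K,W=c; px=np.atleast_2d(px).astype(float)
    d=np.c_[(px[:,0]-K[0,2])/K[0,0],-(px[:,1]-K[1,2])/K[1,1],-np.ones(len(px))]@W[:3,:3].T
    o=W[:3,3]; return o+d*((z-o[2])/d[:,2])[:,None]
def blobs(m,amin):
    n,l,st,ce=cv2.connectedComponentsWithStats(m.astype(np.uint8))
    return [(ce[i],st[i],l==i) for i in range(1,n) if st[i,4]>=amin]
E
python3 - <<'E'
from h import *
for n in ("scene","side"):
    im=cv2.imread(f"pics/{n}0.png"); h,s,v=[x.astype(int) for x in cv2.split(cv2.cvtColor(im,cv2.COLOR_BGR2HSV))]
    c=cam(n)
    roi=np.zeros(h.shape,bool)
    if n=="scene": roi[195:385,225:465]=1
    else: roi[190:310,255:445]=1
    for nm,m in (("red",((h<6)|(h>174))&(s>190)&(v>90)),("green",(h>45)&(h<80)&(s>80)&(v>40))):
        for ce,st,_ in blobs(m&roi,25): print(n,nm,ce.round(),st[4],cast(c,ce,.055).round(3))
    w=(h>10)&(h<28)&(s>40)&(v>140)&roi
    w=cv2.morphologyEx(w.astype(np.uint8),cv2.MORPH_OPEN,np.ones((3,3)))
    b=max(blobs(w,50),key=lambda b:b[1][4])
    pts=np.argwhere(w>0)[:,::-1]
    hull=cv2.convexHull(pts.astype(np.int32)); a=cv2.approxPolyDP(hull,6,True)[:,0]
    print("board",a.tolist(),cast(c,a,.01).round(3).tolist())
a=cv2.imread("pics/scene0.png")[195:385,225:465]; b=cv2.imread("pics/side0.png")[185:305,250:450]
cv2.imwrite("pics/crop0.png",np.vstack([cv2.resize(a,(480,380),interpolation=2)[:,:],cv2.resize(cv2.resize(b,(400,240)),(480,220))])) if 0 else cv2.imwrite("pics/crop0.png",cv2.resize(a,(758,600),interpolation=cv2.INTER_CUBIC))
E
```

```text
scene red [363. 219.] 317 [[0.534 0.169 0.055]]
scene red [306. 252.] 390 [[ 0.538 -0.022  0.055]]
board [[464, 372], [450, 384], [305, 378], [232, 291], [301, 195], [447, 205]] [[0.983, 0.061, 0.01], [0.983, 0.017, 0.01], [0.786, -0.213, 0.01], [0.494, -0.216, 0.01], [0.313, 0.126, 0.01], [0.608, 0.433, 0.01]]
side green [319. 227.] 212 [[0.585 0.073 0.055]]
side green [352. 262.] 298 [[ 0.59  -0.116  0.055]]
board [[444, 286], [362, 309], [323, 300], [256, 248], [255, 233], [303, 215], [373, 210]] [[0.777, -0.226, 0.01], [0.559, -0.233, 0.01], [0.493, -0.171, 0.01], [0.42, 0.102, 0.01], [0.441, 0.18, 0.01], [0.602, 0.232, 0.01], [0.809, 0.186, 0.01]]
```

View pics/crop0.png

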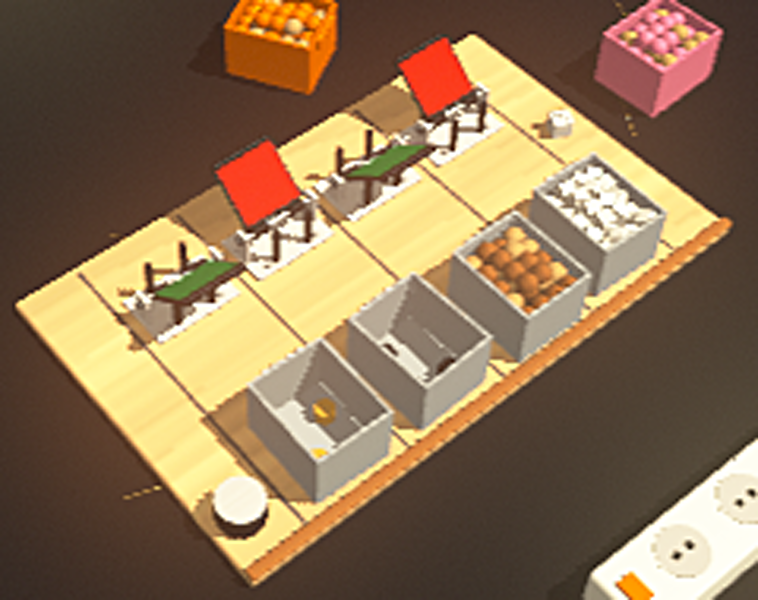

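Lanes from the left (crop pixels):
- Dice, full (598,205): its tag is red (437,77), so it needs to turn green.
- Beads, full (520,265): its tag is already green (393,160).
- Knobs, nearly empty (420,350): its tag is already red (258,185).
- Ferrules, nearly empty (320,425): its tag is green (200,282), so it needs to turn red.

The orange and pink bins at the top are decoys. Only the two end tags need flipping.

Tag spacing measures 95 mm, which matches the description.

Emit:
jog_arm(
  rows=[
    [[0,0,-0.45,-340,-284,-9,-1],[0,0,-0.45,-340,-284,-9,-1],[0,0,-0.45,-340,-284,-9,-1],[0,0,-0.45,-340,-284,-9,-1],[0,0,-0.45,-340,-284,-9,-1],[0,0,-0.45,-340,-284,-9,-1],[0,0,-0.45,-340,-284,-9,-1],[0,0,-0.45,-340,-284,-9,-1],[0,0,-0.45,-340,-284,-9,-1],[0,0,-0.45,-340,-284,-9,-1]],
  ],
)

```text
time_s: 1.35
tool_pos: [0.4504, 0.1699, 0.2002]
eef_rot: [-0.0, -0.011, 1.0, 0.0]
ft_force: [-0.3, -1.0, 1.3]
gripper_width: 0.0
grip_force: 0.0
```

Run:
```python
from h import *
s=r.get_state(); print(s["tool_pos"],s["eef_rot"],s["gripper_width"],s["time_s"],s["qvel"].round(3))
c=cam("wrist"); im=viewer.read_camera("wrist")[:,:,::-1]; cv2.imwrite("pics/w1.png",im)
h,sa,v=[x.astype(int) for x in cv2.split(cv2.cvtColor(im,cv2.COLOR_RGB2HSV if 0 else cv2.COLOR_BGR2HSV))]
for nm,m in (("red",((h<6)|(h>174))&(sa>190)&(v>90)),("green",(h>45)&(h<80)&(sa>80)&(v>40))):
    for ce,st,_ in blobs(m,200): print(nm,ce.round(),st,cast(c,ce,.055).round(4))
```

```text
[0.4503635  0.16986298 0.20023668] [-2.63850254e-04 -1.11387651e-02  9.99937922e-01  9.77147274e-05] 4.0303793104872334e-05 1.35 [ 0.011  0.001  0.001 -0.001 -0.001 -0.006]
red [606. 128.] [ 567   81   73   88 2464] [[0.3814 0.3995 0.055 ]]
red [ 97. 301.] [  55  291   82   21 1219] [[ 0.5445 -0.028   0.055 ]]
red [303. 298.] [277 291  60  21 781] [[0.5375 0.1608 0.055 ]]
green [ 17. 344.] [   0  319   40   55 1856] [[ 0.5925 -0.1114  0.055 ]]
green [205. 344.] [ 176  320   60   54 2660] [[0.5883 0.0683 0.055 ]]
```

View pics/w1.png

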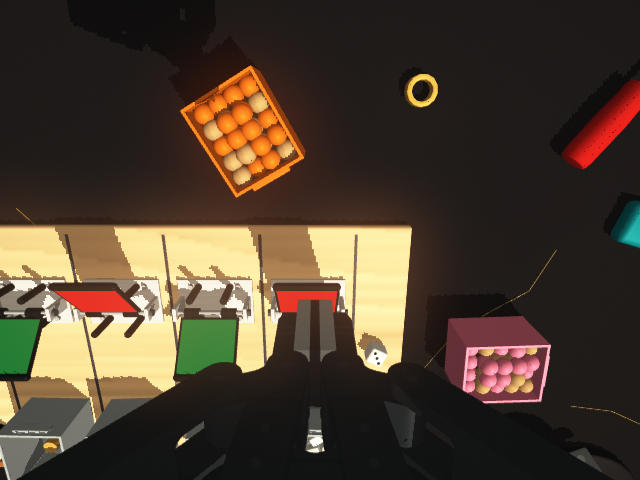

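Run:
```python
from h import *
c=cam("wrist"); im=cv2.imread("pics/w1.png")
print(im[278:296:1,300].tolist()); print(im[370:390,205].tolist())
print(cast(c,[[274,286.5],[342,286.5],[307,286.5],[48,286],[176,377],[236,377],[205,377]],.075).round(4))
print(cast(c,[[411,227],[0,224],[67,235],[164,235],[260,235],[356,235]],.010).round(4))
```

```text
[[82, 124, 163], [94, 113, 135], [117, 137, 156], [120, 138, 157], [94, 111, 131], [40, 54, 78], [33, 46, 72], [35, 47, 73], [40, 52, 75], [43, 55, 77], [43, 54, 77], [42, 54, 76], [39, 51, 75], [40, 55, 231], [41, 56, 235], [40, 55, 235], [40, 55, 235], [40, 55, 235]]
[[26, 36, 45], [26, 35, 44], [26, 35, 44], [26, 34, 44], [26, 34, 43], [26, 34, 43], [25, 33, 41], [24, 33, 41], [25, 32, 41], [24, 32, 40], [24, 32, 40], [24, 31, 39], [24, 31, 38], [23, 30, 38], [24, 31, 38], [23, 30, 37], [23, 29, 36], [24, 30, 37], [23, 29, 36], [23, 29, 35]]
[[ 0.5168  0.1368  0.075 ]
 [ 0.5154  0.1947  0.075 ]
 [ 0.5162  0.1649  0.075 ]
 [ 0.521  -0.0553  0.075 ]
 [ 0.611   0.0455  0.075 ]
 [ 0.6097  0.1009  0.075 ]
 [ 0.6103  0.0723  0.075 ]]
[[ 0.4805  0.265   0.01  ]
 [ 0.4871 -0.1365  0.01  ]
 [ 0.4969 -0.0731  0.01  ]
 [ 0.4946  0.0224  0.01  ]
 [ 0.4923  0.117   0.01  ]
 [ 0.49    0.2116  0.01  ]]
```

Emit:
jog_arm(
  rows=[
    [[0,-0.18,0,0,-5,20,-1],[0,-0.35,0,0,-5,50,-1],[0,-0.52,0,0,-5,80,-1],[0,-0.52,0,-20,-5,110,-1],[0,-0.52,0,-35,-5,135,-1],[0,-0.52,0,-46,-5,151,-1],[0,-0.52,0,-46,-5,151,-1],[0,-0.52,0,-46,-5,151,-1]],
  ],
)

```text
time_s: 2.4
tool_pos: [0.5033, 0.169, 0.065]
eef_rot: [0.243, -0.011, 0.97, 0.002]
ft_force: [-0.0, -0.3, 0.1]
gripper_width: 0.0004
grip_force: 0.0
```

Run:
```python
from h import *
s=r.get_state(); print(s["tool_pos"],s["eef_rot"],s["time_s"],s["ft_force"])
for n in ("side","scene"): 
    im=viewer.read_camera(n)[:,:,::-1]; cv2.imwrite(f"pics/{n}1.png",im)
a=cv2.imread("pics/side1.png")[130:310,230:440]; cv2.imwrite("pics/c1.png",cv2.resize(a,(700,600),interpolation=2))
# tool-frame offsets along arc
T=s["tool_pos"]; q=s["eef_rot"]; M=R.from_quat([*q[1:],q[0]])
for k in range(0,9):
    ph=np.radians(140-8*k); B=np.array([.562+.06*np.cos(ph),.166,.036+.06*np.sin(ph)])
    t=B+np.array([-.0066,0,-.0176]); print(k,(M.inv().apply(t-T)*1000).round(1))
```

```text
[0.50327466 0.16901147 0.06497917] [ 0.24276882 -0.01112653  0.97001831  0.00199448] 2.4 [-0.01370325 -0.32560068  0.10112241]
0 [-1.6 -3.1  9.9]
1 [-9.6 -3.3  7.4]
2 [-17.8  -3.4   5.9]
3 [-26.2  -3.6   5.7]
4 [-34.5  -3.8   6.5]
5 [-42.6  -4.    8.6]
6 [-50.4  -4.2  11.7]
7 [-57.6  -4.3  15.9]
8 [-64.2  -4.5  21.1]
```

View pics/c1.png

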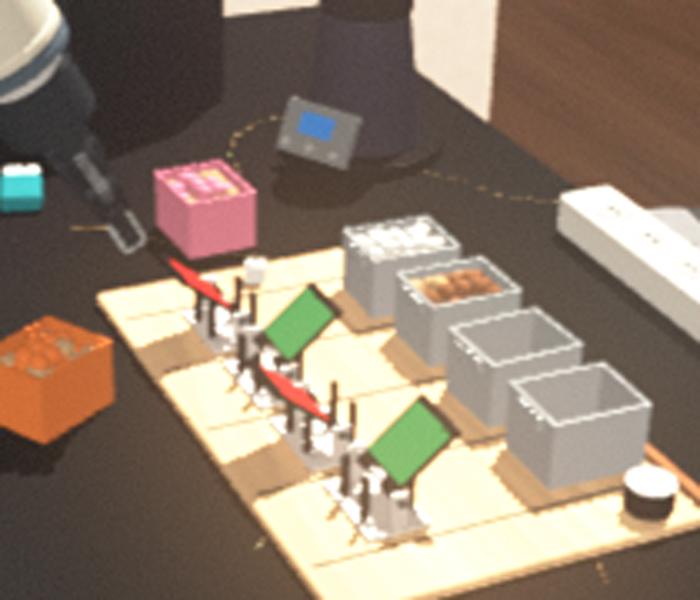

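Run:
```python
from h import *
s=r.get_state(); print(s["tool_pos"],s["joints"].round(3),s["qvel"].round(3),s["time_s"])
```

```text
[0.50363957 0.1685117  0.06620202] [ 0.305  0.47   2.147 -1.223  0.142 -0.102] [-0.007 -0.014  0.002 -0.003 -0.002  0.   ] 2.5
```

Joint 4 is at its limit with this much tilt, so I'll back off and use about 15°.

Emit:
jog_arm(
  rows=[
    [[0,0.06,0,12,-2,-8,-1],[0,0.15,0,21,-2,-4,-1],[0,0.23,0,21,-2,0,-1],[0,0.23,0,21,-2,0,-1]],
  ],
)

```text
time_s: 3.0
tool_pos: [0.4864, 0.1618, 0.057]
eef_rot: [0.138, -0.009, 0.99, -0.005]
ft_force: [-0.6, -0.6, -0.3]
gripper_width: -0.0002
grip_force: 0.0
```

```bash
cat > arc.py <<'E'
from h import *
def plan(hx,y,sgn,off,n=8,tweak=0):
    s=r.get_state(); print(s["tool_pos"].round(4),s["eef_rot"].round(3),s["joints"].round(3),s["time_s"],s["ft_force"].round(2))
    T=s["tool_pos"]; q=s["eef_rot"]; M=R.from_quat([*q[1:],q[0]])
    print("Z axis",M.as_matrix()[:,2].round(3),"X",M.as_matrix()[:,0].round(3))
    for k in range(n+1):
        ph=np.radians(50+90-8*k); B=np.array([hx-sgn*0+sgn*.06*np.cos(ph),y,.036+.06*np.sin(ph)])
        t=B+np.array([sgn*off[0],0,off[1]]); print(k,t.round(3),(M.inv().apply(t-T)*1000).round(1))
E
python3 -c "
from arc import *
plan(.562,.166,1,(-.0109,-.0154))"
```

```text
[0.4864 0.1618 0.057 ] [ 0.138 -0.009  0.99  -0.005] [ 0.261  0.459  2.006 -0.191  0.417 -1.164] 3.0 [-0.59 -0.63 -0.28]
Z axis [ 0.273 -0.007 -0.962] X [-0.962 -0.02  -0.273]
0 [0.505 0.166 0.059] [-18.7   3.9   3. ]
1 [0.511 0.166 0.065] [-25.9   3.7  -1.2]
2 [0.518 0.166 0.07 ] [-33.6   3.5  -4.3]
3 [0.525 0.166 0.075] [-41.8   3.4  -6.4]
4 [0.533 0.166 0.078] [-50.1   3.2  -7.3]
5 [0.541 0.166 0.08 ] [-58.4   3.   -7. ]
6 [0.549 0.166 0.081] [-66.7   2.9  -5.6]
7 [0.557 0.166 0.08 ] [-74.7   2.7  -3. ]
8 [0.566 0.166 0.079] [-82.2   2.6   0.6]
```

Emit:
jog_arm(
  rows=[
    [[0,0,0,-12,4,4,-1],[0,0,0,-19,4,3,-1],[0,0,0,-26,4,-2,-1],[0,0,0,-34,4,-6,-1],[0,0,0,-42,4,-8,-1],[0,0,0,-50,4,-10,-1],[0,0,0,-58,4,-10,-1],[0,0,0,-67,4,-9,-1],[0,0,0,-75,4,-7,-1],[0,0,0,-80,4,-7,-1]],
  ],
)

```text
time_s: 4.25
tool_pos: [0.5625, 0.1662, 0.0847]
eef_rot: [0.139, -0.008, 0.99, -0.006]
ft_force: [0.6, -0.0, 0.2]
gripper_width: -0.0001
grip_force: 0.0
```

Emit:
jog_arm(
  rows=[
    [[0,0,0,0,0,0,-1],[0,0,0,0,0,0,-1],[0,0,0,0,0,0,-1]],
  ],
)

```text
time_s: 4.62
tool_pos: [0.5617, 0.1663, 0.0848]
eef_rot: [0.139, -0.008, 0.99, -0.006]
ft_force: [-0.1, 0.2, 0.2]
gripper_width: -0.0
grip_force: 0.0
```

Run:
```python
from h import *
s=r.get_state(); print(s["tool_pos"],s["ft_force"])
im=viewer.read_camera("side")[:,:,::-1]
a=im[130:310,230:440]; cv2.imwrite("pics/c2.png",cv2.resize(a,(700,600),interpolation=2))
```

```text
[0.5616583  0.16625128 0.08477408] [-0.09117041  0.16990979  0.1565487 ]
```

View pics/c2.png

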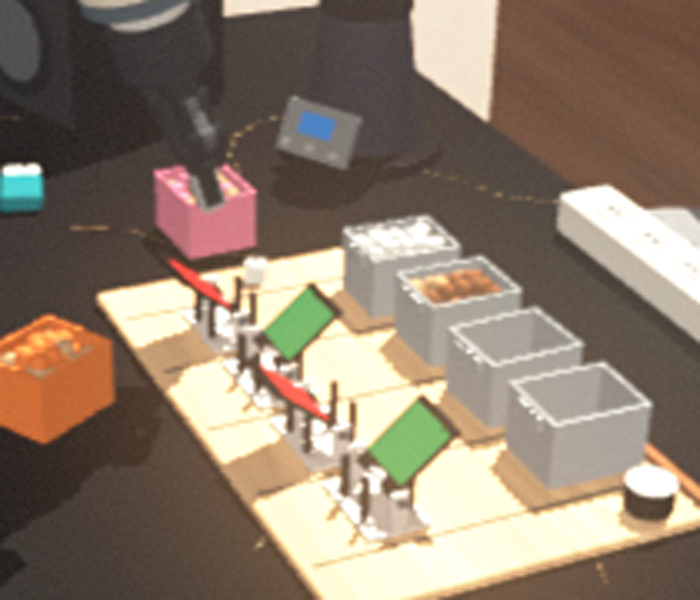

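Run:
```python
from h import *
s=r.get_state()
def proj(n,p):
    K,W=cam(n); v=np.linalg.inv(W)@np.r_[p,1]; return np.array([K[0,0]*v[0]/-v[2]+K[0,2],K[1,1]*v[1]/v[2]+K[1,2]])
for nm,p in (("tcp",s["tool_pos"]),("edge",[.516,.166,.075]),("hinge",[.562,.166,.036])):
    a=proj("side",p); print(nm,"side",a.round(),"crop",((a-[230,130])*3.333).round(), "scene",proj("scene",p).round())
    
im=viewer.read_camera("scene")[:,:,::-1]
cv2.imwrite("pics/c3.png",cv2.resize(im[140:270,290:460],(785,600),interpolation=2))
```

```text
tcp side [298. 203.] crop [226. 244.] scene [370. 217.]
edge side [282. 209.] crop [173. 264.] scene [358. 210.]
hinge side [298. 219.] crop [227. 297.] scene [368. 230.]
```

View pics/c3.png

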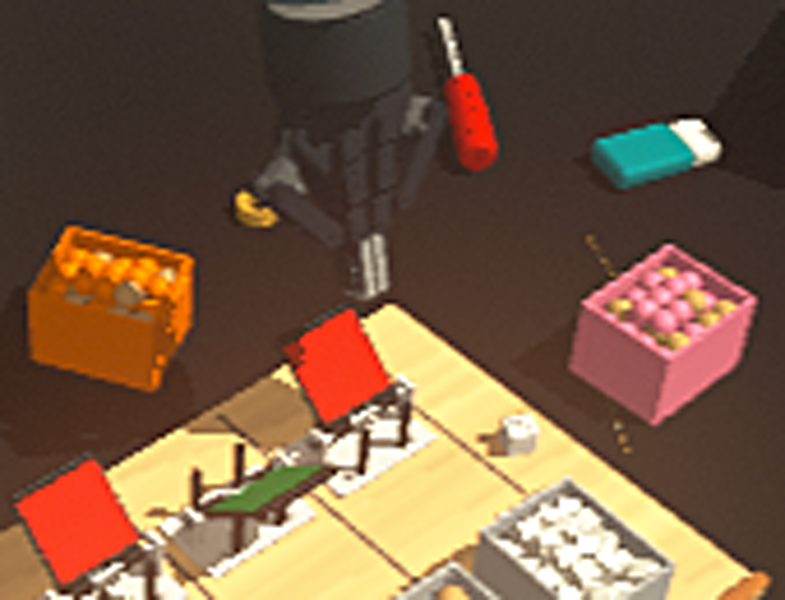

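Run:
```python
from h import *
def tri(a,b):
    P=[]
    for n in ("scene","side"):
        K,W=cam(n); P.append(K@np.diag([1,-1,-1])@np.linalg.inv(W)[:3])
    X=cv2.triangulatePoints(P[0],P[1],np.float64(a)[:,None],np.float64(b)[:,None])[:,0]; X=X[:3]/X[3]
    return X,[ (p@np.r_[X,1])[:2]/(p@np.r_[X,1])[2] for p in P]
s=r.get_state(); q=s["eef_rot"]; M=R.from_quat([*q[1:],q[0]])
X,pr=tri((370.2,204.),(293,192)); print("tip",X,pr, "tool frame",M.inv().apply(X-s["tool_pos"]))
X,pr=tri((305+0,0) if 0 else (366,204),(293,192)); print(X)
```

```text
tip [0.55104381 0.17397386 0.11712596] [array([370.18976686, 204.06694838]), array([292.97114514, 191.95970577])] tool frame [ 0.00132684  0.0074217  -0.03406536]
[0.54732019 0.16264395 0.12199394]
```

Run:
```python
from h import *
p=viewer.camera_params("wrist"); K=p["camera_matrix"]; C=np.linalg.inv(p["tool_from_camera"])
for z in (0,-.01,-.019,-.034):
  for x in (-.011,0,.011):
    v=C@np.array([x,0,z,1]); print(z,x,(K[0,0]*v[0]/-v[2]+K[0,2]).round(),(K[1,1]*v[1]/v[2]+K[1,2]).round())
im=viewer.read_camera("wrist")[:,:,::-1]; cv2.imwrite("pics/w2.png",im)
```

```text
0 -0.011 315.0 295.0
0 0 315.0 275.0
0 0.011 315.0 254.0
-0.01 -0.011 315.0 304.0
-0.01 0 315.0 284.0
-0.01 0.011 315.0 262.0
-0.019 -0.011 315.0 314.0
-0.019 0 315.0 292.0
-0.019 0.011 315.0 270.0
-0.034 -0.011 315.0 331.0
-0.034 0 315.0 308.0
-0.034 0.011 315.0 284.0
```

View pics/w2.png

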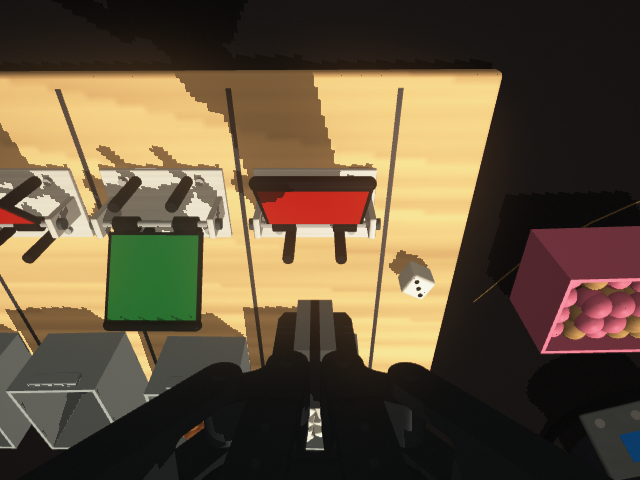

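The wrist and triangulated views agree: the shut fingertips end about 35 mm behind the reported TCP, so the finger passed over the tag without touching it. I'll repeat the push with that offset.

Emit:
jog_arm(
  rows=[
    [[0,0,0,40,0,-30,-1],[0,0,0,83,0,-44,-1],[0,0,0,83,0,-44,-1],[0,0,0,94,0,0,-1],[0,0,0,105,0,37,-1],[0,0,0,105,0,37,-1],[0,0,0,86,0,42,-1],[0,0,0,86,0,42,-1],[0,0,0,86,0,42,-1]],
  ],
)

```text
time_s: 5.9
tool_pos: [0.4909, 0.1644, 0.0218]
eef_rot: [0.139, -0.008, 0.99, -0.005]
ft_force: [-0.9, 0.6, 0.1]
gripper_width: -0.0001
grip_force: 0.0
```

Run:
```python
from arc import *
plan(.562,.166,1,(-.0109+.0098,-.0154-.0347))
im=viewer.read_camera("side")[:,:,::-1]; im2=viewer.read_camera("scene")[:,:,::-1]
cv2.imwrite("pics/c4.png",np.hstack([cv2.resize(im[150:270,240:340],(400,480),interpolation=2),cv2.resize(im2[150:270,310:410],(400,480),interpolation=2)]))
```

```text
[0.4909 0.1644 0.0218] [ 0.139 -0.008  0.99  -0.005] [ 0.267  0.539  2.024 -0.26   0.321 -1.083] 5.9 [-0.88  0.64  0.08]
Z axis [ 0.276 -0.009 -0.961] X [-0.961 -0.017 -0.276]
0 [0.515 0.166 0.024] [-23.9   1.2   4. ]
1 [0.521 0.166 0.03 ] [-31.2   1.1  -0.1]
2 [0.527 0.166 0.036] [-38.9   0.9  -3.3]
3 [0.535 0.166 0.04 ] [-47.    0.7  -5.3]
4 [0.542 0.166 0.043] [-55.4   0.6  -6.2]
5 [0.55  0.166 0.045] [-63.7   0.5  -5.9]
6 [0.559 0.166 0.046] [-72.    0.3  -4.4]
7 [0.567 0.166 0.046] [-79.9   0.2  -1.8]
8 [0.575 0.166 0.044] [-87.5   0.1   1.8]
```

View pics/c4.png

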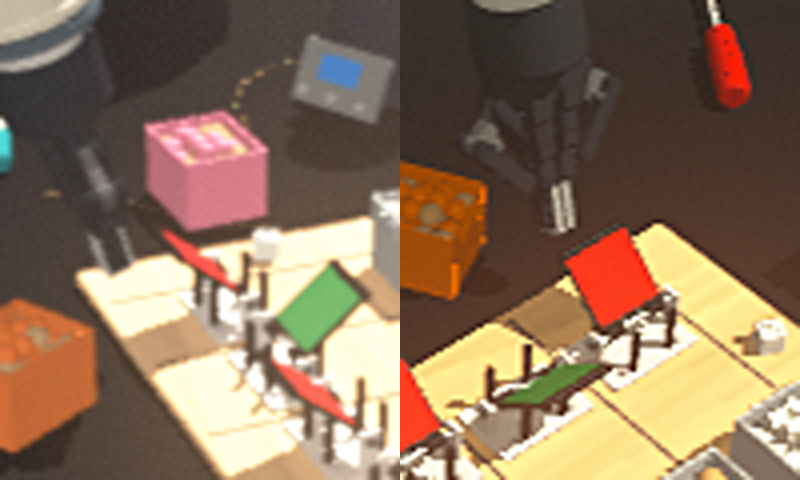

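```bash
cat >> h.py <<'E'
def tri(a,b):
    P=[]
    for n in ("scene","side"):
        K,W=cam(n); P.append(K@np.diag([1,-1,-1])@np.linalg.inv(W)[:3])
    X=cv2.triangulatePoints(P[0],P[1],np.float64(a)[:,None],np.float64(b)[:,None])[:,0]
    return X[:3]/X[3]
E
python3 - <<'E'
from h import *
s=r.get_state(); q=s["eef_rot"]; M=R.from_quat([*q[1:],q[0]])
X=tri((350,208),(270,217)); print(X,M.inv().apply(X-s["tool_pos"]))
E
```

```text
[0.482254   0.16888545 0.05659611] [-0.00187905  0.00414816 -0.03611155]
```

Emit:
jog_arm(
  rows=[
    [[0,0,0,-14,1,8,-1],[0,0,0,-24,1,6,-1],[0,0,0,-31,1,1,-1],[0,0,0,-39,1,-3,-1],[0,0,0,-47,1,-5,-1],[0,0,0,-55,1,-6,-1],[0,0,0,-64,1,-6,-1],[0,0,0,-72,1,-4,-1],[0,0,0,-80,1,-2,-1],[0,0,0,-88,1,2,-1]],
  ],
)

```text
time_s: 7.25
tool_pos: [0.5766, 0.1669, 0.043]
eef_rot: [0.139, -0.008, 0.99, -0.006]
ft_force: [-0.6, 0.0, -0.3]
gripper_width: -0.0001
grip_force: 0.0
```

Emit:
jog_arm(
  rows=[
    [[0,0,0,-8,0,2,-1],[0,0,0,-14,0,3,-1],[0,0,0,-14,0,3,-1],[0,0,0,-14,0,3,-1]],
  ],
)

```text
time_s: 7.75
tool_pos: [0.59, 0.1671, 0.044]
eef_rot: [0.139, -0.008, 0.99, -0.006]
ft_force: [0.2, 1.0, -0.5]
gripper_width: -0.0003
grip_force: 0.0
```

```bash
cat > tags.py <<'E'
from h import *
def tags():
  for n in ("scene","side"):
    im=viewer.read_camera(n)[:,:,::-1]; h,s,v=[x.astype(int) for x in cv2.split(cv2.cvtColor(np.ascontiguousarray(im),cv2.COLOR_BGR2HSV))]
    c=cam(n); roi=np.zeros(h.shape,bool)
    if n=="scene": roi[195:385,225:465]=1
    else: roi[205:310,255:445]=1
    for nm,m in (("red",((h<6)|(h>174))&(s>190)&(v>60)),("green",(h>35)&(h<85)&(s>80)&(v>30))):
        for ce,st,_ in blobs(m&roi,15): print(n,nm,ce.round(),st[4],cast(c,ce,.055).round(3))
  s=r.get_state(); print(s["tool_pos"].round(4),s["ft_force"].round(2),s["joints"].round(2),s["time_s"])
E
python3 -c "
from tags import *
tags()"
```

```text
scene red [306. 253.] 389 [[ 0.538 -0.022  0.055]]
scene green [375. 228.] 83 [[0.581 0.17  0.055]]
scene green [348. 245.] 96 [[0.583 0.075 0.055]]
scene green [286. 283.] 115 [[ 0.586 -0.116  0.055]]
side green [305. 212.] 201 [[0.583 0.166 0.055]]
side green [319. 227.] 237 [[0.586 0.072 0.055]]
side green [352. 262.] 324 [[ 0.59  -0.118  0.055]]
[0.5899 0.1671 0.044 ] [ 0.46 -0.61 -0.49] [ 0.22  0.57  1.78 -0.14  0.52 -1.26] 7.85
```

The left tag is now green. Next I lift off, cross over to the right-hand tag and tilt the fingers the other way.

Emit:
jog_arm(
  rows=[
    [[0,0,0,5,0,-40,-1],[0,0,0,5,0,-90,-1],[0,0.15,0,-5,-50,-110,-1],[0,0.3,0,-20,-110,-100,-1],[0,0.45,0,-40,-170,-95,-1],[0,0.45,0,-55,-230,-90,-1],[0,0.45,0,-65,-286,-88,-1],[0,0.45,0,-65,-286,-88,-1],[0,0.45,0,-65,-286,-88,-1]],
  ],
)

```text
time_s: 8.98
tool_pos: [0.6322, -0.1167, 0.15]
eef_rot: [-0.086, -0.006, 0.996, -0.007]
ft_force: [-0.1, -0.5, -0.1]
gripper_width: -0.0
grip_force: 0.0
```

Run:
```python
from arc import *
plan(.568,-.118,-1,(-.0024,-.0492),n=0)
im=viewer.read_camera("wrist")[:,:,::-1]; cv2.imwrite("pics/w3.png",im)
h,s,v=[x.astype(int) for x in cv2.split(cv2.cvtColor(np.ascontiguousarray(im),cv2.COLOR_BGR2HSV))]
c=cam("wrist")
for ce,st,b in blobs((h>35)&(h<85)&(s>80)&(v>30),100): print(ce.round(),st,cast(c,ce,.055).round(4),"edge",cast(c,[ce[0],st[1]+st[3]+3],.075).round(4))
```

```text
[ 0.6322 -0.1167  0.15  ] [-0.086 -0.006  0.996 -0.007] [-0.243  0.65   1.179 -0.056  1.476 -1.816] 8.975 [-0.09 -0.53 -0.09]
Z axis [-0.171 -0.015 -0.985] X [-0.985 -0.011  0.171]
0 [ 0.616 -0.118  0.025] [ -5.8   0.5 125.5]
[584. 188.] [ 536  159  100   58 4364] [[0.5879 0.0746 0.055 ]] edge [[0.6093 0.0641 0.075 ]]
[314. 189.] [ 276  161   77   57 4074] [[ 0.5924 -0.1186  0.055 ]] edge [[ 0.6131 -0.118   0.075 ]]
```

View pics/w3.png

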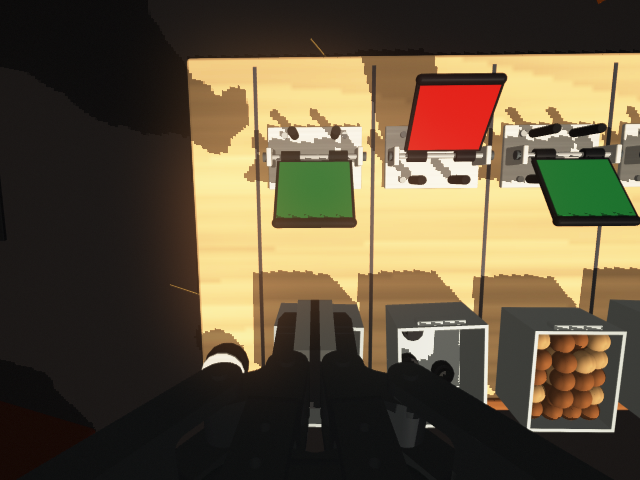

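Emit:
jog_arm(
  rows=[
    [[0,0,0,-5,0,25,-1],[0,0,0,-9,0,50,-1],[0,0,0,-14,0,75,-1],[0,0,0,-18,0,95,-1],[0,0,0,-21,0,110,-1],[0,0,0,-24,0,124,-1],[0,0,0,-24,0,124,-1]],
  ],
)

```text
time_s: 9.9
tool_pos: [0.6346, -0.1183, 0.0231]
eef_rot: [-0.086, -0.007, 0.996, -0.007]
ft_force: [-0.9, 0.1, 0.2]
gripper_width: 0.0002
grip_force: 0.0
```

```bash
python3 -c "
from arc import *
plan(.567,-.118,-1,(-.0024,-.0492))"
```

```text
[ 0.6346 -0.1183  0.0231] [-0.086 -0.007  0.996 -0.007] [-0.244  0.786  1.276 -0.059  1.244 -1.804] 9.9 [-0.91  0.09  0.2 ]
Z axis [-0.172 -0.015 -0.985] X [-0.985 -0.012  0.172]
0 [ 0.615 -0.118  0.025] [19.3  0.6  1.1]
1 [ 0.61  -0.118  0.031] [26.1  0.6 -3.8]
2 [ 0.603 -0.118  0.037] [33.5  0.6 -7.8]
3 [ 0.596 -0.118  0.041] [ 41.3   0.7 -10.6]
4 [ 0.588 -0.118  0.044] [ 49.5   0.7 -12.4]
5 [ 0.58  -0.118  0.046] [ 57.9   0.8 -13. ]
6 [ 0.571 -0.118  0.047] [ 66.2   0.9 -12.4]
7 [ 0.563 -0.118  0.046] [ 74.4   1.1 -10.7]
8 [ 0.555 -0.118  0.045] [82.3  1.2 -7.8]
```

Emit:
jog_arm(
  rows=[
    [[0,0,0,11,1,4,-1],[0,0,0,19,1,4,-1],[0,0,0,26,1,-2,-1],[0,0,0,33,1,-7,-1],[0,0,0,41,1,-10,-1],[0,0,0,50,1,-12,-1],[0,0,0,58,1,-12,-1],[0,0,0,66,1,-12,-1],[0,0,0,74,1,-10,-1],[0,0,0,82,1,-8,-1]],
  ],
)

```text
time_s: 11.15
tool_pos: [0.555, -0.1184, 0.0457]
eef_rot: [-0.086, -0.006, 0.996, -0.007]
ft_force: [0.5, 0.4, -0.2]
gripper_width: 0.0002
grip_force: 0.0
```

Emit:
jog_arm(
  rows=[
    [[0,0,0,8,0,2,-1],[0,0,0,14,0,2,-1],[0,0,0,14,0,2,-1],[0,0,0,14,0,2,-1]],
  ],
)

```text
time_s: 11.65
tool_pos: [0.5418, -0.1186, 0.0464]
eef_rot: [-0.085, -0.007, 0.996, -0.007]
ft_force: [-0.7, -0.8, 0.4]
gripper_width: 0.0002
grip_force: 0.0
```

```bash
python3 -c "
from tags import *
tags()"
```

```text
scene red [306. 253.] 388 [[ 0.538 -0.022  0.055]]
scene red [275. 273.] 345 [[ 0.545 -0.121  0.055]]
scene green [375. 228.] 84 [[0.581 0.169 0.055]]
scene green [347. 245.] 89 [[0.582 0.075 0.055]]
side green [305. 212.] 202 [[0.582 0.166 0.055]]
side green [319. 227.] 236 [[0.586 0.072 0.055]]
[ 0.5418 -0.1186  0.0463] [0.62 0.29 0.29] [-0.28  0.65  1.52 -0.07  1.13 -1.83] 11.75
```

The right tag is now red. I'll lift straight up, along the tool's back direction, then check once more.

Emit:
jog_arm(
  rows=[
    [[0,0,0,-5,0,-30,-1],[0,0,0,-5,0,-70,-1],[0,0,0,-5,0,-110,-1],[0,0,0,-5,0,-150,-1],[0,0,0,-5,0,-150,-1],[0,0,0,-5,0,-150,-1],[0,0,0,-5,0,-150,-1],[0,0,0,-5,0,-150,-1]],
  ],
)

```text
time_s: 12.75
tool_pos: [0.5716, -0.1161, 0.1924]
eef_rot: [-0.086, -0.006, 0.996, -0.007]
ft_force: [1.2, 0.0, 0.5]
gripper_width: 0.0002
grip_force: 0.0
```

```bash
python3 -c "
from tags import *
tags()
im=viewer.read_camera('scene')[:,:,::-1]; a=cv2.imread('pics/scene0.png')
d=cv2.absdiff(np.ascontiguousarray(im),a).max(2)
print([(ce.round().tolist(),st.tolist()) for ce,st,_ in blobs(d>60,30)])"
```

```text
scene red [306. 253.] 389 [[ 0.538 -0.022  0.055]]
scene red [275. 271.] 440 [[ 0.54  -0.117  0.055]]
scene green [375. 228.] 84 [[0.581 0.169 0.055]]
scene green [348. 245.] 87 [[0.582 0.075 0.055]]
side green [305. 212.] 203 [[0.582 0.166 0.055]]
side green [319. 227.] 236 [[0.586 0.072 0.055]]
[ 0.5718 -0.1162  0.1927] [0.73 0.77 0.11] [-0.26  0.53  1.3  -0.06  1.48 -1.84] 12.85
[([275.0, 87.0], [152, 0, 199, 178, 15194]), ([291.0, 9.0], [290, 0, 4, 20, 44]), ([416.0, 6.0], [399, 0, 35, 18, 296]), ([402.0, 39.0], [383, 17, 35, 52, 784]), ([427.0, 47.0], [419, 30, 15, 39, 254]), ([168.0, 107.0], [167, 99, 4, 18, 35]), ([233.0, 130.0], [230, 121, 7, 19, 40]), ([244.0, 147.0], [236, 141, 18, 12, 125]), ([303.0, 198.0], [296, 189, 16, 23, 151]), ([360.0, 224.0], [333, 207, 58, 31, 716]), ([364.0, 237.0], [360, 234, 8, 7, 46]), ([361.0, 245.0], [355, 242, 13, 7, 31]), ([273.0, 278.0], [246, 257, 57, 39, 938]), ([126.0, 295.0], [113, 285, 27, 23, 197]), ([271.0, 300.0], [266, 297, 14, 9, 58])]
```

```bash
python3 -c "
from h import *
im=np.ascontiguousarray(viewer.read_camera('scene')[:,:,::-1]); a=cv2.imread('pics/scene0.png')
for i in (a,im):
    h=cv2.cvtColor(i,cv2.COLOR_BGR2HSV); m=cv2.inRange(h,(20,120,40),(35,255,255))>0; m[:270]=0;m[320:]=0;m[:,:100]=0;m[:,160:]=0
    print([(ce.round(1),st,i[b].mean(0).round()) for ce,st,b in blobs(m,30)])"
```

```text
[(array([124.4, 296.6]), array([110, 285,  30,  24, 235], dtype=int32), array([  2., 214., 235.]))]
[(array([124.4, 296.6]), array([110, 285,  30,  24, 243], dtype=int32), array([  3., 121., 149.]))]
```

The marker hasn't moved; the arm's shadow is falling on it. Handing in.

```bash
python3 -c "
from station import r
print(r.sign_off())"
```

```text
the job is handed in; nothing more can be done
None
```

I flipped the dice bin's tag to green and the ferrules bin's tag to red, left the already correct beads (green) and knobs (red) tags alone, and handed the job in at about 13 s with the gripper clear; the sign-off returned no verdict.

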